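# Hang up the glaze dipper and close the pot

### The job

The glaze dipper was left standing in the pot. Lift it out and hang it by its hook over the top edge of the upright board, in the gap between the two dippers that hang there, facing the same way and touching neither of them; leave those two hanging where they are. Then close the pot with its wooden lid, centred and seated flat on the rim, and leave the pot standing about where it is.

Things in the scene. Friction and masses are not known exactly. Their poses are not given: they have to be found in the camera images.
- dipper: Dipper standing in the pot: steel cup (52 mm outer diameter, 42 high), a vertical strap 14 x 4 mm up its back, a hook behind the strap, a wooden handle on top. Origin: strap's back face at the height of the cup's underside (5 mm above the table now); x backwards from cup to hook, z up. Cup centre at x = -30 mm. 0.09 to 0.18 kg.
- dipper_grip (a point): Point in the dipper's upright wooden handle (18 mm along x, 16 mm along y, from 165 to 235 mm above the origin), 205 mm up and 2 mm in front of the origin; the place to pinch, across y. Axes as the dipper's.
- dipper_hook_tip (a point): Low end of the drop of the dipper's hook, 27 mm behind and 125 mm above the dipper's origin. The hook's mouth opens downwards: from the strap's back face (x = 0) to the drop's inner face (x = 25 mm), roof at z = 155 mm. The drop is 4 mm thick; below it a flared tip ends at x = 35, z = 112 mm. All 14 mm wide.
- rack: Fixed upright wooden board, 16 mm thick along x, 250 mm long along y, on a foot plate 14 mm thick (x from -80 to 65 mm). Origin on the table under the middle of the board; its front looks to -x, to the robot. Dippers hang cup in front (-x), hook behind, x along the rack's x.
- rack_top (a point): Middle of the board's rounded top edge, 190 mm above the table. A hung dipper's underside is 35 mm above the table. With its origin 12.5 mm in front of the board's centre plane a dipper held upright has 4.5 mm play either way; let go, it leans 0.06 rad, the strap's foot against the board.
- hung_big: Loose dipper hanging on the board, left or right of the gap; as the one in the pot but its cup has 60 mm outer diameter, centre at x = -34 mm. Same strap, hook, handle and origin.
- hung_small: Loose dipper hanging on the board at the other side of the gap, the same as the one in the pot (52 mm cup). The two hang 132 to 148 mm apart along the board, so one more cup fits between their cups with 12 to 20 mm at each side.
- pot: Grey-white plastic pot, open, 99 mm outer diameter at the rim, 76 mm high, 82 mm across at the foot; clear width at the mouth about 88 mm. Origin at the centre of its underside. 0.45 kg, loose.
- lid: Round wooden lid on the table: disc 112 mm across, 10 mm thick, over a plug 72 mm across and 8 mm high that goes into the pot's mouth; on top a round knob 28 mm across, its thick part 28 to 46 mm above the underside. Origin: centre of the plug's underside. Seated, it is 68 mm above the pot's underside. 0.12 kg.
Mind the look-alikes: they are no part of the job. Leave any green or pink look-alike of the lid alone.

How it is judged:
By the outcome, as a careful person would: the job done as asked, in the order asked, and still so for the second after the job is handed in, with the robot touching nothing.
It also fails if it takes over 67 s, if anything falls off the work surface, if the arm or the gripper's body presses on something with over 40 N, if the wrist force passes 120 N, or if a joint passes its speed limit or range.

### The arm

A 6-joint arm with a two-finger parallel gripper is mounted at the origin on the work surface; the furniture and walls round the work are solid. World frame = base frame: x ahead of the robot, y to its left, z up, the work surface at z = 0. Lengths are in m, angles in degrees, forces in N, time in s.
With the tool pointing down it reaches from about 0.4 to 0.825 m from the base axis. Payload 7 kg.
Tool frame: the origin (TCP) lies on the centre line of the jaws, within the pads' length; the fingertips stand 19 mm ahead of it and the grasp point (between the pads) is the TCP; z points along the fingers, y is the line along which they close (so a half turn about z gives the same grasp; the last joint's range is limited). The gripper opens to 88 mm and grips with 3 to 60 N. Pads are 19 mm wide; open, the fingers measure 130 mm over their backs; the gripper's body (78 mm by 193 mm) begins 47 mm behind the grasp point.
Start: joints at [92.367, 20.546, 0.682, 0, -70.136, -16.507], TCP at [0.165, 0.655, 0.246] pointing down, gripper open.
Joint ranges: [-176.03, 176.03], [-82.01, 121.73], [-58.28, 71.71], [-173.87, 95.51], [-174.79, -0.11], [-173.66, 173.66]. Speed limits (degrees/s): [136.94, 136.94, 172.46, 180, 180, 180].

### API

Orientations are given as [roll, pitch, yaw] about the fixed x, y, z axes, in that order (R = Rz(yaw) Ry(pitch) Rx(roll)).
In Python, from plant import get_state, capture, close_job gives the robot as it stands.
- The arm moves only by the tool apply_moves, never from a script. Its argument "targets" is a list of rows, each a list of 7 numbers: the opening, from 0 (shut) to 1 (fully open), then the shift along the tool's x, y, z normalised to -1 to 1, where 1 is 1000 mm, then the turn, a rotation vector about the tool's x, y, z normalised to -1 to 1, where 1 is 90 degrees. In form: [[claw, tx, ty, tz, ax, ay, az], ...]. A call has 1 to 20 rows; each row shifts and turns the commanded pose from where the row before left it, along the tool's axes as they then stand; what a row does not reach is not made up. A row lasts 1/12 s, in which the tool goes at most 41.7 mm and 7.16 degrees, less where a joint would pass 70% of its speed; a pose out of reach is approached as far as the arm can. A call with a number of a shift or a turn outside -1 to 1 is refused whole. A call with a gripper value outside its range is refused whole. The fingers move at their own pace and stop on an object; "newtons" is the grip in N (left out, the last holds). Time passes only in rows, so rows that do not move let the fingers close. It gives the time, the measured TCP pose, the force, the opening and the grip force at its end, in the units of the state.
- get_state(): the state, without advancing time (a new reading comes with each control period).
- capture(name): name is "side" or "top"; returns a dict with "frame" (400x640x3 uint8, red, green, blue), "range_z" (400x640 float32, m along the optical axis (not along the pixel's ray), 0 where there is no reading), "camera_matrix" (3x3 intrinsics, pixels), "T" (4x4, takes a point from camera to world coordinates). Camera axes: x right, y down, z forward; pixel columns grow to the right and rows downward; lengths in m; the calibration is good to about 2 mm. A picture is of the moment at which its call begins.
- close_job(): hands the job in; it is judged then, once.
The state is a dict: "time_s": time; "joints": joint angles; "qd": joint speeds; "joint_torque": joint torques, N m; "tcp_pos": TCP position; "eef_rot": TCP orientation; "contact_force": force on the tool from outside, world axes, zero at the start; "moment": the same for the moment, N m; "gripper_width": finger opening in m; "gripper_force": force on a finger pad.
Only numpy, scipy, OpenCV 4.12 (cv2) and the standard library are available. Lean on these libraries where they do the work, as an engineer would, in place of code of your own. Each camera call takes 0.05 s, during which the arm holds its last target. There are 200 camera calls.

## Working session

There is one attempt and no reset: what is moved stays moved. The work goes in short steps, Python scripts to look and compute and a tool call to move; the robot and the scene stay as the last step left them, time stands still between calls to the robot, and variables do not carry over. Pictures are saved under pics/ and viewed, at most 10 in all, crops included, and the job is handed in when it is done.

Besides the shell and the picture viewer there is one more tool, called in YAML: its name, and indented under it one key for each argument. apply_moves: Moves the arm, as the interface text tells. Scaled input: -1 to 1 covers 1000 mm each way for a shift and 90 degrees each way for a turn. Its arguments: {"type":"object","properties":{"targets":{"type":"array","items":{"type":"array","items":{"type":"number"}}},"newtons":{"type":"number"}},"required":["targets"]}

```bash
ls; mkdir -p pics; cat > h.py <<'E'
import numpy as np,cv2
from plant import get_state,capture,close_job
def snap(n,f):
    d=capture(n); np.savez('pics/'+f+'.npz',**d); cv2.imwrite('pics/'+f+'.png',d['frame'][:,:,::-1]); return d
def cloud(d):
    z=d['range_z'];K=d['camera_matrix'];v,u=np.indices(z.shape)
    P=np.stack([(u-K[0,2])/K[0,0]*z,(v-K[1,2])/K[1,1]*z,z],-1)
    W=P@d['T'][:3,:3].T+d['T'][:3,3]; W[z==0]=np.nan; return W
E
python3 - <<'E'
from h import *
for n in('side','top'):
    d=snap(n,n+'0'); print(n,d['T'].round(3).tolist(),d['camera_matrix'].round(1).tolist())
print(get_state())
E
```

```text
pics
side [[0.991, -0.098, 0.095, 0.297], [-0.135, -0.604, 0.786, -1.157], [-0.02, -0.791, -0.611, 1.067], [0.0, 0.0, 0.0, 1.0]] [[460.2, 0.0, 317.7], [0.0, 460.2, 197.4], [0.0, 0.0, 1.0]]
top [[-0.001, -0.995, 0.1, 0.29], [-1.0, -0.002, -0.022, 0.03], [0.022, -0.1, -0.995, 1.325], [0.0, 0.0, 0.0, 1.0]] [[414.0, 0.0, 324.5], [0.0, 414.0, 196.9], [0.0, 0.0, 1.0]]
{'time_s': 0.1, 'joints': array([ 9.23663786e+01,  2.05884523e+01,  6.40666836e-01, -1.90919653e-02,
       -7.01360279e+01, -1.65065931e+01]), 'qd': array([-0.02878493, -0.08089489,  0.16395763,  0.05950043,  0.01180629,
        0.00773544]), 'joint_torque': array([-1.60449283e-03, -5.84163058e+01,  2.93752635e+01,  7.01559439e+00,
        1.02114133e-02, -4.48985190e-05]), 'tcp_pos': array([0.16481833, 0.65415633, 0.24471192]), 'eef_rot': array([ 1.79914541e+02, -6.60691155e-03, -1.41467099e+01]), 'contact_force': array([ 0.04496739,  0.53181551, -0.80461373]), 'moment': array([-0.04432796,  0.03215918, -0.00544208]), 'gripper_force': 0.0, 'gripper_width': 0.08774752698450501}
```

View pics/side0.png

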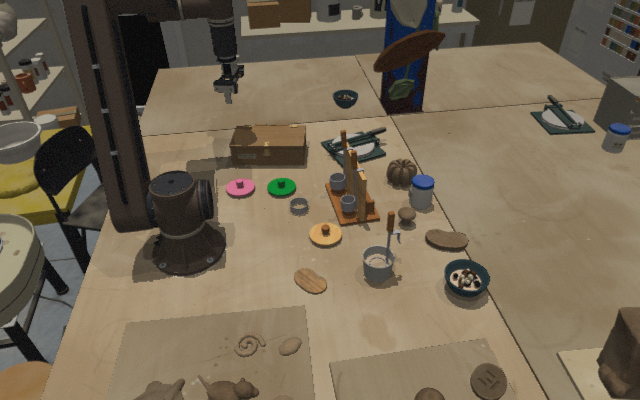

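View pics/top0.png

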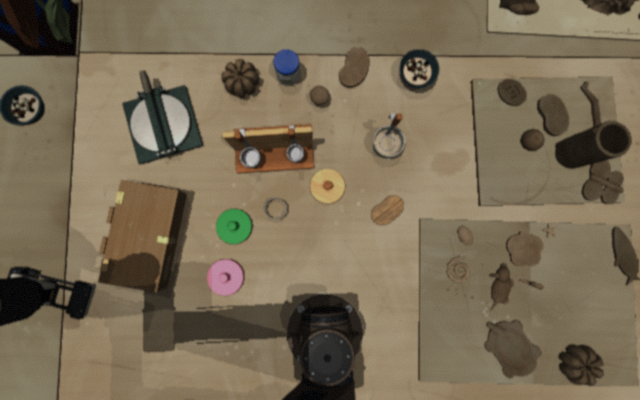

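```bash
python3 - <<'E'
from h import *
L=lambda n:dict(np.load('pics/'+n+'.npz'))
t=L('top0');s=L('side0');Wt=cloud(t);Ws=cloud(s)
a=cv2.resize(t['frame'][90:220,220:420],None,fx=4,fy=4,interpolation=2)[:,:800]
b=cv2.resize(s['frame'][120:290,310:440],None,fx=3.05,fy=3.05,interpolation=2)
cv2.imwrite('pics/ca.png',a[:,:,::-1]);cv2.imwrite('pics/cb.png',b[:,:,::-1])
# merged cloud
def fitc(P):
    A=np.c_[2*P[:,:2],np.ones(len(P))];x=np.linalg.lstsq(A,(P[:,:2]**2).sum(1),rcond=None)[0];return x[:2],np.sqrt(x[2]+x[:2]@x[:2])
def reg(W,u0,u1,v0,v1,z0,z1):
    P=W[v0:v1,u0:u1].reshape(-1,3);P=P[np.isfinite(P).all(1)];return P[(P[:,2]>z0)&(P[:,2]<z1)]
P=reg(Wt,300,355,160,212,.008,.03);print('lid disc',len(P),P.mean(0),P.min(0),P.max(0))
c,r=cv2.minEnclosingCircle(P[:,:2].astype(np.float32));print(c,r)
P=reg(Wt,300,355,160,212,.035,.08);print('knob',len(P),P.mean(0),P[:,2].max())
P=reg(Wt,360,420,105,170,.066,.085);print('rim',len(P),P.mean(0),P[:,2].max(),cv2.minEnclosingCircle(P[:,:2].astype(np.float32)))
P=reg(Wt,370,420,95,150,.16,.3);print('handle top',len(P),P.mean(0),P.min(0),P.max(0))
P=reg(Ws,375,405,200,280,.1,.3)
for z in np.arange(.1,.26,.01):
    Q=P[abs(P[:,2]-z)<.005]
    if len(Q):print('S',z.round(3),len(Q),Q.min(0).round(3),Q.max(0).round(3),Q.mean(0).round(3))
P=reg(Wt,215,330,115,175,.1,.3)
for z in np.arange(.1,.3,.01):
    Q=P[abs(P[:,2]-z)<.005]
    if len(Q):print('T',z.round(3),len(Q),Q.min(0).round(3),Q.max(0).round(3))
E
```

```text
lid disc 1015 [ 0.46590857 -0.00059628  0.01853428] [ 0.38691503 -0.08479379  0.00812324] [0.54105641 0.07875827 0.02860441]
(0.4623646140098572, 0.0051175132393836975) 0.10545618087053299
knob 64 [ 0.45966285 -0.00626348  0.04636336] 0.05161499751785015
rim 156 [ 0.59642153 -0.19991381  0.0746332 ] 0.08200113755907124 ((0.5921056866645813, -0.19647131860256195), 0.04966755583882332)
handle top 118 [ 0.62242985 -0.19283993  0.20752396] [ 0.61052076 -0.20240459  0.16129017] [ 0.65156432 -0.18662576  0.24416654]
S 0.1 3 [ 0.617 -0.203  0.1  ] [ 0.619 -0.198  0.103] [ 0.619 -0.201  0.101]
S 0.11 7 [ 0.617 -0.204  0.105] [ 0.622 -0.195  0.113] [ 0.618 -0.199  0.11 ]
S 0.12 10 [ 0.616 -0.206  0.115] [ 0.655 -0.191  0.124] [ 0.625 -0.2    0.122]
S 0.13 16 [ 0.617 -0.204  0.126] [ 0.652 -0.187  0.135] [ 0.631 -0.196  0.13 ]
S 0.14 13 [ 0.616 -0.206  0.135] [ 0.65  -0.191  0.144] [ 0.634 -0.199  0.141]
S 0.15 14 [ 0.617 -0.205  0.146] [ 0.649 -0.193  0.155] [ 0.634 -0.199  0.151]
S 0.16 27 [ 0.617 -0.205  0.156] [ 0.649 -0.188  0.165] [ 0.633 -0.197  0.162]
S 0.17 20 [ 0.617 -0.205  0.165] [
[... 794 characters left out ...]
]
T 0.14 66 [0.566 0.045 0.135] [0.59  0.286 0.145]
T 0.15 69 [0.565 0.042 0.145] [0.59  0.286 0.155]
T 0.16 64 [0.563 0.045 0.155] [0.59  0.284 0.165]
T 0.17 74 [0.564 0.042 0.165] [0.59  0.286 0.175]
T 0.18 68 [0.572 0.042 0.175] [0.605 0.286 0.185]
T 0.19 434 [0.563 0.042 0.185] [0.606 0.29  0.195]
T 0.2 36 [0.566 0.081 0.195] [0.605 0.271 0.203]
T 0.21 12 [0.556 0.091 0.205] [0.57  0.227 0.214]
T 0.22 9 [0.553 0.088 0.217] [0.564 0.237 0.225]
T 0.23 12 [0.552 0.087 0.226] [0.568 0.238 0.233]
T 0.24 12 [0.554 0.087 0.237] [0.567 0.227 0.243]
T 0.25 11 [0.551 0.086 0.245] [0.568 0.236 0.254]
T 0.26 18 [0.551 0.086 0.255] [0.571 0.237 0.265]
T 0.27 77 [0.551 0.088 0.266] [0.576 0.238 0.275]
```

View pics/ca.png

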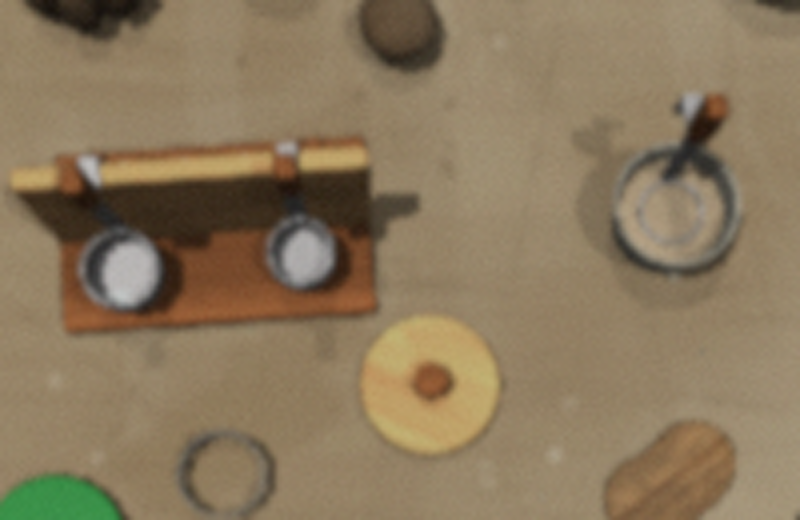

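View pics/cb.png

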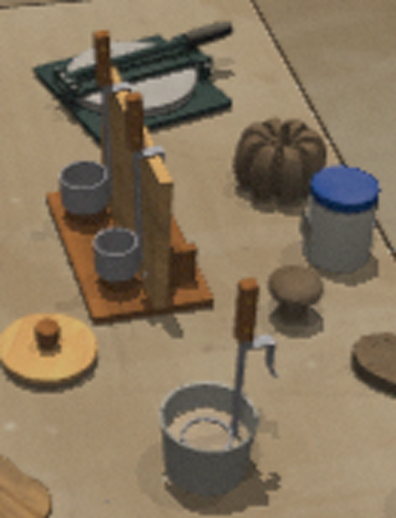

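```bash
cat >> h.py <<'E'
def reg(W,u0,u1,v0,v1,z0,z1):
    P=W[v0:v1,u0:u1].reshape(-1,3);P=P[np.isfinite(P).all(1)];return P[(P[:,2]>z0)&(P[:,2]<z1)]
def line(P): # yaw of principal axis, mean
    m=P[:,:2].mean(0);w,V=np.linalg.eigh(np.cov((P[:,:2]-m).T));return m,np.degrees(np.arctan2(V[1,1],V[0,1]))
E
python3 - <<'E'
from h import *
L=lambda n:dict(np.load('pics/'+n+'.npz'))
Wt=cloud(L('top0'));Ws=cloud(L('side0'))
for nm,W,b in(('T',Wt,(215,330,115,175)),('S',Ws,(320,385,120,225))):
    P=reg(W,*b,.187,.194);P=P[(P[:,0]>.56)&(P[:,0]<.6)&(P[:,1]>.03)&(P[:,1]<.3)];print(nm,'top edge',len(P),line(P),cv2.minAreaRect(P[:,:2].astype(np.float32)))
    P=reg(W,*b,.215,.285)
    for lo,hi in((.06,.13),(.2,.27)):
        Q=P[(P[:,1]>lo)&(P[:,1]<hi)&(P[:,0]<.59)];
        if len(Q):print(' handle',len(Q),Q.mean(0).round(4),Q.min(0).round(4),Q.max(0).round(4))
    P=reg(W,*b,.055,.085)
    for lo,hi in((.05,.145),(.18,.28)):
        Q=P[(P[:,1]>lo)&(P[:,1]<hi)&(P[:,0]<.56)]
        if len(Q)>5:print(' cup',len(Q),cv2.minEnclosingCircle(Q[:,:2].astype(np.float32)))
# back of board seen? dipper
P=np.r_[reg(Wt,370,420,95,150,.18,.26),reg(Ws,375,405,200,280,.18,.25)];print('handle',P.min(0),P.max(0),cv2.minAreaRect(P[:,:2].astype(np.float32)))
T=reg(Wt,370,420,95,150,.235,.26);S=reg(Ws,375,405,200,280,.238,.25)
print('tops',len(T),T.mean(0),len(S),S.mean(0))
for W,b in((Wt,(370,420,95,150)),(Ws,(375,410,200,280))):
    H=reg(W,*b,.115,.17);print('hook',len(H),line(H),H.min(0),H.max(0))
C=reg(Wt,370,410,125,165,.035,.062);print('in pot',len(C),np.percentile(C[:,2],[5,50,95]))
for v in range(132,158,2):print(v,(Wt[v,374:404:2,2]*1000).round())
print(Wt[143,388],Wt[143,380],Wt[143,396],Wt[135,388],Wt[151,388])
P=reg(Wt,300,355,155,220,.008,.03);P=P[np.hypot(P[:,0]-.46,P[:,1]+.006)<.065];print('lid',cv2.minEnclosingCircle(P[:,:2].astype(np.float32)),P.mean(0))
P=reg(Ws,305,345,215,250,.01,.024);print('lidS',cv2.minEnclosingCircle(P[:,:2].astype(np.float32)),P.mean(0))
P=reg(Ws,305,345,215,250,.028,.06);print('knobS',len(P),P.mean(0))
P=reg(Ws,355,405,240,290,.068,.08);P=P[np.hypot(P[:,0]-.592,P[:,1]+.196)<.06];print('rimS',cv2.minEnclosingCircle(P[:,:2].astype(np.float32)),P.mean(0))
E
```

```text
T top edge 345 (array([0.58696543, 0.16912966]), np.float64(93.69212181463891)) ((0.5814043879508972, 0.16419728100299835), (0.030966678634285927, 0.24607475101947784), 3.1644558906555176)
 handle 62 [0.5669 0.0933 0.2598] [0.5608 0.0858 0.2208] [0.5764 0.101  0.2733]
 handle 77 [0.5577 0.2298 0.2556] [0.5508 0.2238 0.2169] [0.5684 0.2383 0.2746]
 cup 43 ((0.5514438152313232, 0.09229287505149841), 0.025094185024499893)
 cup 73 ((0.5395558476448059, 0.23026150465011597), 0.029934333637356758)
S top edge 111 (array([0.5865237 , 0.13565331]), np.float64(93.7055428608916)) ((0.5809401869773865, 0.15788623690605164), (0.030476832762360573, 0.24664084613323212), 3.0525949001312256)
 handle 92 [0.5687 0.0881 0.2461] [0.559  0.08   0.2158] [0.5783 0.1035 0.272 ]
 handle 78 [0.5584 0.2251 0.2462] [0.548  0.217  0.2157] [0.5706 0.2376 0.2723]
 cup 91 ((0.5517977476119995, 0.09179775416851044), 0.02974599413573742)
 cup 130 ((0.5388660430908203, 0.22999686002731323), 0.03559638559818268)
handle [ 0.60903134 -0.20720858  0.18031064] [ 0.6280647  -0.18662576  0.24416654] ((0.6184846758842468, -0.
[... 1221 characters left out ...]
0. 44. 42. 45. 74.  1.  1.]
154 [ 1.  3. 28. 43. 76. 73. 47. 41. 44. 45. 80. 79.  2.  3. -1.]
156 [-2.  2. -1. 12. 32. 45. 52. 60. 48.  2.  2. -4.  7. -1.  3.]
[ 0.59005035 -0.19969908  0.04608312] [ 0.58886375 -0.17362854  0.05064661] [ 0.59035886 -0.22522657  0.04526271] [ 0.61566075 -0.19999902  0.04672998] [nan nan nan]
lid ((0.4588982164859772, -0.009150383993983269), 0.05690816044807434) [ 0.45800873 -0.00784232  0.01906887]
lidS ((0.48183026909828186, 0.010064014233648777), 0.08796732127666473) [ 0.46356734 -0.00901608  0.0178836 ]
knobS 59 [ 0.456122   -0.01428193  0.04295261]
rimS ((0.5903391242027283, -0.19639161229133606), 0.05291539803147316) [ 0.5923385  -0.19429657  0.07339163]
```

Candidates in the top view: the wooden lid is at (327,186), with look-alikes in green (234,226) and pink (225,277). The dipper to move stands in the pot at (396,118). The ones hanging at (250,157, big) and (296,154, small) stay put. The blue-lidded jar at (286,62) and the bowl at (419,70) are not the pot, which is at (390,142). The crops confirm these choices, so I'm reaching for the dipper handle.

apply_moves:
  targets:
    - [0.6,0,0,-0.032,0,0,-0.065]
    - [0.6,0,0,-0.032,0,0,-0.065]
    - [0.6,0,0,-0.032,0,0,-0.065]
    - [0.6,0.016,0.035,0,0,0,0]
    - [0.6,0.016,0.035,0,0,0,0]
    - [0.6,0.016,0.035,0,0,0,0]
    - [0.6,0.016,0.035,0,0,0,0]
    - [0.6,0.016,0.035,0,0,0,0]
    - [0.6,0.016,0.035,0,0,0,0]
    - [0.6,0.016,0.035,0,0,0,0]
    - [0.6,0.016,0.035,0,0,0,0]
    - [0.6,0.016,0.035,0,0,0,0]
    - [0.6,0.016,0.035,0,0,0,0]
    - [0.6,0.016,0.035,0,0,0,0]
    - [0.6,0.016,0.035,0,0,0,0]
    - [0.6,0.016,0.035,0,0,0,0]
    - [0.6,0.016,0.035,0,0,0,0]
    - [0.6,0.016,0.035,0,0,0,0]
    - [0.6,0.016,0.035,0,0,0,0]
    - [0.6,0.016,0.035,0,0,0,0]

```text
time_s: 1.77
tcp_pos: [0.4721, 0.0748, 0.3416]
eef_rot: [-180.0, -0.0, 3.4]
contact_force: [0.8, 1.4, -0.3]
gripper_width: 0.0527
gripper_force: 0.0
```

```bash
cat >> h.py <<'E'
def go(x,y,z,yaw=None):
    "remaining shift in tool axes (tool down) and turn to reach a pose"
    from scipy.spatial.transform import Rotation as R
    s=get_state();Rt=R.from_euler('xyz',s['eef_rot'],degrees=True)
    print('pos',s['tcp_pos'].round(4),'rpy',s['eef_rot'].round(2),'F',s['contact_force'].round(1),'w',round(s['gripper_width'],4),'t',s['time_s'],'J',s['joints'].round(0))
    if yaw is None: yaw=s['eef_rot'][2]
    T=R.from_euler('xyz',[180,0,yaw],degrees=True)
    print('turn',((Rt.inv()*T).as_rotvec(degrees=True)/90).round(4),'shift after turn',T.inv().apply(np.array([x,y,z])-s['tcp_pos']).round(4))
E
python3 - <<'E'
from h import *
go(.6185,-.197,.34,3.5)
L=lambda n:dict(np.load('pics/'+n+'.npz'))
Wt=cloud(L('top0'));Ws=cloud(L('side0'))
for W,b in((Wt,(215,330,115,175)),(Ws,(320,385,120,225))):
    P=reg(W,*b,.05,.2);P=P[(P[:,1]>.13)&(P[:,1]<.2)&(P[:,0]>.55)&(P[:,0]<.6)];Q=P[P[:,2]>.186]
    u=Q[:,0]+np.tan(np.radians(3.5))*(Q[:,1]-.16);print('top x at y=.16',len(u),np.percentile(u,[2,20,50,80,98]).round(4))
    F=P[(P[:,2]>.11)&(P[:,2]<.17)];u=F[:,0]+np.tan(np.radians(3.5))*(F[:,1]-.16);print('front face',len(u),np.percentile(u,[10,50,90]).round(4) if len(u) else 0, np.polyfit(F[:,1],F[:,0],1) if len(u) else 0)
E
```

```text
pos [0.4721 0.0748 0.3416] rpy [-1.7998e+02 -1.0000e-02  3.4200e+00] F [ 0.8  1.4 -0.3] w 0.0527 t 1.7667 J [ 33.  -1. -14.  -0. -78.  61.]
turn [-0.0002 -0.0001 -0.0009] shift after turn [0.1296 0.2803 0.0016]
top x at y=.16 144 [0.5799 0.5832 0.5878 0.5928 0.5963]
front face 125 [0.5803 0.5809 0.5816] [-0.07135846  0.59237685]
top x at y=.16 9 [0.5785 0.5789 0.5895 0.5929 0.5937]
front face 57 [0.5782 0.5793 0.5801] [-0.06461571  0.58958734]
```

apply_moves:
  targets:
    - [0.6,0.0162,0.035,0,0,0,0]
    - [0.6,0.0162,0.035,0,0,0,0]
    - [0.6,0.0162,0.035,0,0,0,0]
    - [0.6,0.0162,0.035,0,0,0,0]
    - [0.6,0.0162,0.035,0,0,0,0]
    - [0.6,0.0162,0.035,0,0,0,0]
    - [0.6,0.0162,0.035,0,0,0,0]
    - [0.6,0.0162,0.035,0,0,0,0]
    - [0.6,0,0,0.001,0,0,0]
    - [0.6,0,0,0.03,0,0,0]
    - [0.6,0,0,0.03,0,0,0]
    - [0.6,0,0,0.03,0,0,0]
    - [0.6,0,0,0.025,0,0,0]
    - [0.6,0,0,0.015,0,0,0]
    - [0.6,0,0,0,0,0,0]

```text
time_s: 3.02
tcp_pos: [0.6155, -0.1946, 0.2059]
eef_rot: [-179.9, 0.4, 3.4]
contact_force: [-0.2, -0.4, -1.0]
gripper_width: 0.0531
gripper_force: 0.0
```

```bash
python3 - <<'E'
from h import *
go(.6185,-.197,.21,3.5)
s=snap('side','side1');
cv2.imwrite('pics/c1.png',cv2.resize(s['frame'][130:300,310:470],None,fx=3.5,fy=3.5,interpolation=2)[:,:,::-1])
E
```

```text
pos [ 0.6155 -0.1946  0.2059] rpy [-179.9     0.42    3.37] F [-0.2 -0.4 -1. ] w 0.0531 t 3.0167 J [ -0.  20.  -6.  -0. -65.  94.]
turn [-0.0011  0.0047 -0.0014] shift after turn [ 0.0029  0.0026 -0.0041]
```

View pics/c1.png

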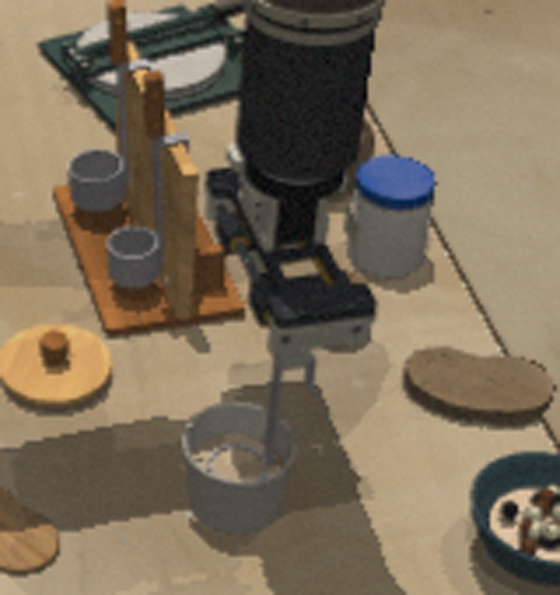

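The fingers straddle the handle (crop (290,320)). I'll correct by 2.5 mm, close and lift.

apply_moves:
  targets:
    - [0.6,0.003,0.0025,-0.003,0,0,0]
    - [0.0,0,0,0,0,0,0]
    - [0.0,0,0,0,0,0,0]
    - [0.0,0,0,0,0,0,0]
    - [0.0,0,0,0,0,0,0]
    - [0.0,0,0,0,0,0,0]
    - [0.0,0,0,0,0,0,0]
    - [0.0,0,0,0,0,0,0]
    - [0.0,0,0,-0.01,0,0,0]
    - [0.0,0,0,-0.02,0,0,0]
    - [0.0,0,0,-0.02,0,0,0]
    - [0.0,0,0,-0.02,0,0,0]
    - [0.0,0,0,-0.02,0,0,0]
    - [0.0,0,0,-0.02,0,0,0]
    - [0.0,0,0,-0.02,0,0,0]
    - [0.0,0,0,0,0,0,0]
  newtons: 35

```text
time_s: 4.4
tcp_pos: [0.6222, -0.198, 0.3491]
eef_rot: [179.9, -0.4, 3.4]
contact_force: [1.5, 0.3, -0.8]
gripper_width: 0.0156
gripper_force: 35.0
```

```bash
python3 - <<'E'
from h import *
go(.6185,-.197,.35,3.5)
d=[snap(n,n+'2') for n in('side','top')]
cv2.imwrite('pics/c2.png',np.hstack([cv2.resize(d[0]['frame'][150:300,330:470],(400,430)),cv2.resize(d[1]['frame'][70:210,330:470],(400,430))])[:,:,::-1])
for x in d:
    W=cloud(x)
    # points in the dipper's neighbourhood below gripper
    P=W.reshape(-1,3);P=P[np.isfinite(P).all(1)];P=P[(abs(P[:,0]-.61)<.09)&(abs(P[:,1]+.197)<.045)]
    for a,b in((.085,.11),(.11,.135),(.135,.16),(.16,.19),(.19,.22),(.22,.245),(.245,.28)):
        Q=P[(P[:,2]>a)&(P[:,2]<b)]
        if len(Q):print(a,b,len(Q),Q.min(0).round(4),Q.max(0).round(4))
E
```

```text
pos [ 0.6222 -0.198   0.3491] rpy [179.87  -0.37   3.42] F [ 1.5  0.3 -0.8] w 0.0156 t 4.4 J [ -1.  16.   7.   0. -81.  94.]
turn [ 0.0014 -0.0041 -0.0009] shift after turn [-0.0036 -0.0012 -0.0009]
0.135 0.16 117 [ 0.5682 -0.2271  0.142 ] [ 0.6253 -0.1726  0.1599]
0.16 0.19 252 [ 0.5672 -0.2297  0.16  ] [ 0.6252 -0.1728  0.1884]
0.19 0.22 24 [ 0.6183 -0.2057  0.1921] [ 0.6241 -0.1908  0.2197]
0.22 0.245 20 [ 0.6178 -0.2075  0.2206] [ 0.6232 -0.1938  0.2448]
0.245 0.28 49 [ 0.6186 -0.2082  0.2451] [ 0.6555 -0.1899  0.2798]
0.135 0.16 183 [ 0.5677 -0.2217  0.1379] [ 0.6172 -0.1733  0.16  ]
0.16 0.19 145 [ 0.5674 -0.2251  0.1606] [ 0.6228 -0.1729  0.1899]
0.19 0.22 18 [ 0.6189 -0.2034  0.1921] [ 0.6227 -0.19    0.2199]
0.22 0.245 12 [ 0.6191 -0.2017  0.2247] [ 0.6219 -0.1897  0.2424]
0.245 0.28 23 [ 0.6182 -0.2043  0.2451] [ 0.6213 -0.1895  0.2774]
```

View pics/c2.png

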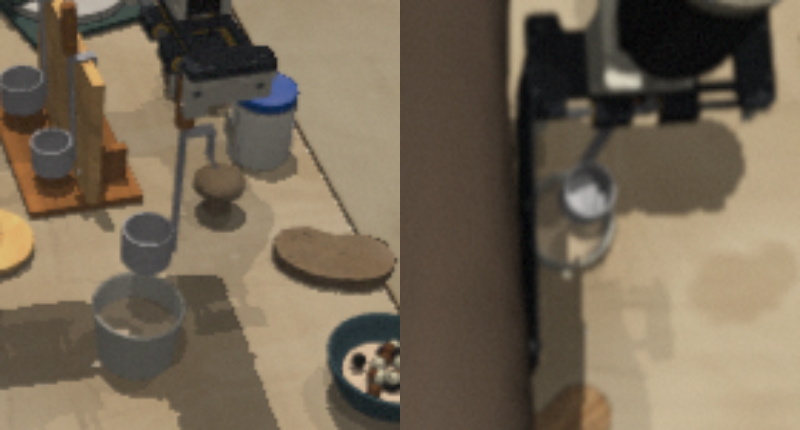

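Dipper is free, hanging upright at side-crop (148,240). The pot is still standing at (138,335). Next I'll carry it in front of the gap.

apply_moves:
  targets:
    - [0,-0.015,-0.023,0,0,0,0]
    - [0,-0.015,-0.023,0,0,0,0]
    - [0,-0.015,-0.023,0,0,0,0]
    - [0,-0.015,-0.023,0,0,0,0]
    - [0,-0.015,-0.023,0,0,0,0]
    - [0,-0.015,-0.023,0,0,0,0]
    - [0,-0.015,-0.023,0,0,0,0]
    - [0,-0.015,-0.023,0,0,0,0]
    - [0,0,-0.023,0,0,0,-0.0045]
    - [0,0,-0.023,0,0,0,0]
    - [0,0,-0.023,0,0,0,0]
    - [0,0,-0.023,0,0,0,0]
    - [0,0,-0.023,0,0,0,0]
    - [0,0,-0.023,0,0,0,0]
    - [0,0,-0.023,0,0,0,0]
    - [0,0,-0.015,0,0,0,0]
    - [0,0,-0.005,0,0,0,0]
    - [0,0,0,0,0,0,0]
    - [0,0,0,0,0,0,0]

```text
time_s: 6.08
tcp_pos: [0.478, 0.1594, 0.3429]
eef_rot: [180.0, 0.1, 3.8]
contact_force: [0.4, -0.1, -2.0]
gripper_width: 0.016
gripper_force: 35.0
```

```bash
python3 - <<'E'
from h import *
go(.575,.161,.345,3.8)
s=get_state()['tcp_pos']
d=[snap(n,n+'3') for n in('side','top')]
for x in d:
    W=cloud(x)
    P=W.reshape(-1,3);P=P[np.isfinite(P).all(1)];P=P[(P[:,0]>s[0]-.08)&(P[:,0]<s[0]+.055)&(abs(P[:,1]-s[1])<.045)]
    for a,b in((.09,.13),(.13,.16),(.16,.185),(.19,.22),(.22,.245),(.245,.28),(.28,.32)):
        Q=P[(P[:,2]>a)&(P[:,2]<b)]
        if len(Q):print(a,b,len(Q),Q.min(0).round(4),Q.max(0).round(4),Q.mean(0).round(4))
    Q=P[(P[:,2]>.155)&(P[:,2]<.19)]
    if len(Q):print('cup circ',cv2.minEnclosingCircle(Q[:,:2].astype(np.float32)),Q[:,2].max())
E
```

```text
pos [0.478  0.1594 0.3429] rpy [1.7995e+02 7.0000e-02 3.8500e+00] F [ 0.4 -0.1 -2. ] w 0.016 t 6.0833 J [ 41.   1. -11.  -0. -78.  53.]
turn [0.0005 0.0008 0.0005] shift after turn [ 0.0969  0.0048 -0.0021]
0.13 0.16 105 [0.4225 0.128  0.1366] [0.4762 0.1847 0.1598] [0.448  0.1474 0.1503]
0.16 0.185 144 [0.4232 0.124  0.1601] [0.477  0.1844 0.1849] [0.4499 0.1552 0.1702]
0.19 0.22 13 [0.474  0.15   0.1925] [0.4771 0.1646 0.2194] [0.4755 0.1571 0.2047]
0.22 0.245 13 [0.474  0.1458 0.2225] [0.4774 0.1656 0.2436] [0.4758 0.1551 0.2317]
0.245 0.28 35 [0.4741 0.1475 0.2463] [0.5118 0.1687 0.2799] [0.4903 0.1562 0.2637]
0.28 0.32 61 [0.468  0.1459 0.2805] [0.5053 0.1676 0.3181] [0.4844 0.1551 0.2988]
cup circ ((0.4469163119792938, 0.15382429957389832), 0.03247229754924774) 0.1883710414443046
0.13 0.16 203 [0.4242 0.1325 0.1324] [0.4731 0.1805 0.1598] [0.4518 0.1591 0.1422]
0.16 0.185 94 [0.4246 0.1316 0.1602] [0.4775 0.1813 0.1825] [0.4506 0.1573 0.1747]
0.19 0.22 2 [0.4756 0.1603 0.1906] [0.4758 0.1629 0.1919] [0.4757 0.1616 0.1912]
cup circ ((0.45105868577957153, 0.1573755294084549), 0.02709231525659561) 0.1894730869929433
```

apply_moves:
  targets:
    - [0,0.016,0.001,0,0,0,0]
    - [0,0.02,0.001,0,0,0,0]
    - [0,0.02,0.001,0,0,0,0]
    - [0,0.02,0.001,0,0,0,0]
    - [0,0.015,0,0,0,0,0]
    - [0,0.005,0,0,0,0,0]
    - [0,0,0,0,0,0,0]
    - [0,0,0,0,0,0,0]
    - [0,0,0,0,0,0,0]

```text
time_s: 6.93
tcp_pos: [0.5738, 0.1617, 0.3438]
eef_rot: [-180.0, 0.0, 3.8]
contact_force: [-0.5, 0.5, -0.8]
gripper_width: 0.0159
gripper_force: 35.0
```

```bash
python3 - <<'E'
from h import *
go(.574,.1618,.240,3.8)
d=[snap(n,n+'4') for n in('side','top')]
cv2.imwrite('pics/c4.png',cv2.resize(d[0]['frame'][110:235,300:420],None,fx=4.5,fy=4.5,interpolation=2)[:,:,::-1])
for x in d:
    P=cloud(x).reshape(-1,3);P=P[np.isfinite(P).all(1)]
    P=P[(P[:,0]>.5)&(P[:,0]<.557)&(abs(P[:,1]-.16)<.035)&(P[:,2]>.14)&(P[:,2]<.186)]
    print('cup',len(P),P.min(0),P.max(0))
E
```

```text
pos [0.5738 0.1617 0.3438] rpy [-179.99    0.      3.8 ] F [-0.5  0.5 -0.8] w 0.0159 t 6.9333 J [ 35.  10.  -0.  -0. -79.  59.]
turn [-0.0001  0.     -0.    ] shift after turn [ 2.000e-04 -1.000e-04  1.038e-01]
cup 176 [0.51821384 0.12821973 0.14020676] [0.55692717 0.18887513 0.18306283]
cup 179 [0.51937848 0.13475022 0.14010279] [0.55682817 0.18550003 0.18475688]
```

View pics/c4.png

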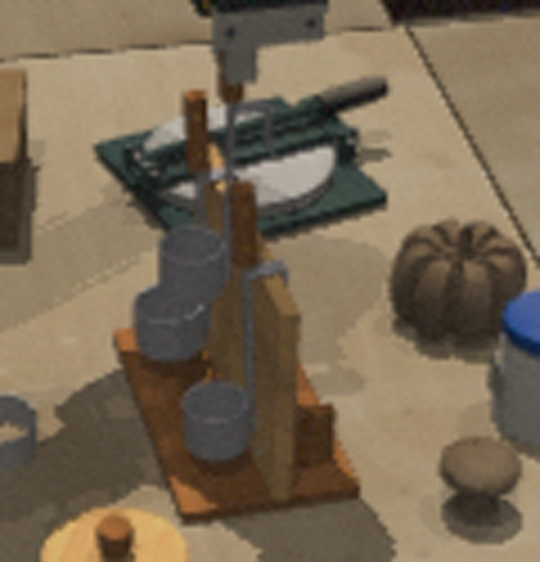

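The cup hovers over the gap, between and above the two hung cups. The hook is over the board.

apply_moves:
  targets:
    - [0,0,0,0.01,0,0,0]
    - [0,0,0,0.015,0,0,0]
    - [0,0,0,0.015,0,0,0]
    - [0,0,0,0.015,0,0,0]
    - [0,0,0,0.015,0,0,0]
    - [0,0,0,0.015,0,0,0]
    - [0,0,0,0.01,0,0,0]
    - [0,0,0,0.004,0,0,0]
    - [0,0,0,0,0,0,0]
    - [0,0,0,0,0,0,0]

```text
time_s: 7.87
tcp_pos: [0.5745, 0.1623, 0.2449]
eef_rot: [-180.0, -0.0, 3.8]
contact_force: [0.4, 0.3, -1.5]
gripper_width: 0.0154
gripper_force: 35.0
```

```bash
python3 - <<'E'
from h import *
go(.574,.1618,.240,3.8)
d=[snap(n,n+'5') for n in('side','top')]
cv2.imwrite('pics/c5.png',cv2.resize(d[0]['frame'][110:235,300:420],None,fx=4.5,fy=4.5,interpolation=2)[:,:,::-1])
for x in d:
    P=cloud(x).reshape(-1,3);P=P[np.isfinite(P).all(1)]
    P=P[(P[:,0]>.49)&(P[:,0]<.56)&(P[:,2]>.055)&(P[:,2]<.095)]
    for a,b in((.05,.122),(.128,.192),(.197,.27)):
        Q=P[(P[:,1]>a)&(P[:,1]<b)];print('cup',len(Q),Q.min(0).round(4),Q.max(0).round(4))
E
```

```text
pos [0.5745 0.1623 0.2449] rpy [-1.7999e+02 -3.0000e-02  3.8300e+00] F [ 0.4  0.3 -1.5] w 0.0154 t 7.8667 J [ 35.  13. -10.   0. -67.  59.]
turn [-0.0001 -0.0004  0.0004] shift after turn [-0.0005  0.0005  0.0049]
cup 89 [0.527  0.0615 0.0555] [0.5598 0.1186 0.0781]
cup 123 [0.5186 0.1298 0.055 ] [0.56   0.1885 0.0806]
cup 108 [0.5081 0.1976 0.0553] [0.5589 0.2629 0.0776]
cup 41 [0.528  0.0674 0.0555] [0.5599 0.1164 0.0806]
cup 63 [0.5204 0.1348 0.0555] [0.559  0.1863 0.0853]
cup 78 [0.5099 0.2008 0.0553] [0.5586 0.2592 0.0797]
```

View pics/c5.png

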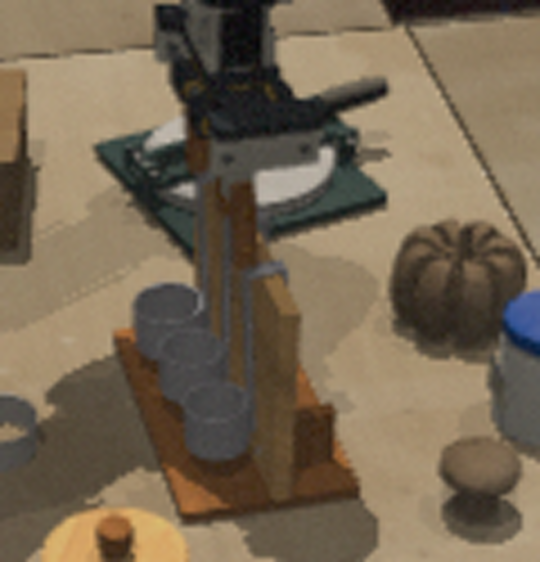

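apply_moves:
  targets:
    - [0,0,-0.0005,0.003,0,0,0]
    - [0,0,0,0.002,0,0,0]
    - [0,0,0,0.001,0,0,0]
    - [0,0,0,0,0,0,0]
    - [0,0,0,0,0,0,0]

```text
time_s: 8.38
tcp_pos: [0.5749, 0.1627, 0.2431]
eef_rot: [-180.0, -0.2, 3.9]
contact_force: [-11.1, -0.5, 23.5]
gripper_width: 0.0158
gripper_force: 35.0
```

apply_moves:
  targets:
    - [0,-0.001,0,-0.003,0,0,0]
    - [0,0,0,0,0,0,0]
    - [0,0,0,0,0,0,0]
    - [0,0,0,0,0,0,0]

```text
time_s: 8.72
tcp_pos: [0.5738, 0.1629, 0.2432]
eef_rot: [-180.0, -0.1, 3.8]
contact_force: [-4.1, 0.6, 11.0]
gripper_width: 0.0159
gripper_force: 35.0
```

```bash
python3 - <<'E'
from h import *
go(.574,.1618,.240,3.8)
d=[snap(n,n+'6') for n in('side','top')]
for x in d:
    P=cloud(x).reshape(-1,3);P=P[np.isfinite(P).all(1)]
    Q=P[(P[:,0]>.49)&(P[:,0]<.56)&(P[:,2]>.03)&(P[:,2]<.095)&(P[:,1]>.13)&(P[:,1]<.19)];print('cup',len(Q),Q.min(0).round(4),Q.max(0).round(4),np.percentile(Q[:,2],[2,50,95]))
    for a,b in((.075,.11),(.14,.18),(.21,.25)):
        Q=P[(P[:,0]>.582)&(P[:,0]<.63)&(P[:,2]>.188)&(P[:,2]<.215)&(P[:,1]>a)&(P[:,1]<b)];print('hook',len(Q),Q.mean(0).round(4),Q.max(0).round(4)) if len(Q) else 0
E
```

```text
pos [0.5738 0.1629 0.2432] rpy [-1.7996e+02 -1.1000e-01  3.8400e+00] F [-4.1  0.6 11. ] w 0.0159 t 8.7167 J [ 35.  13. -10.   0. -67.  59.]
turn [-0.0004 -0.0013  0.0005] shift after turn [0.0001 0.0011 0.0032]
cup 148 [0.5186 0.132  0.0366] [0.5596 0.1899 0.0827] [0.04353516 0.06472238 0.07845984]
hook 32 [0.5925 0.0906 0.1937] [0.6042 0.1021 0.2001]
hook 8 [0.5987 0.1603 0.1934] [0.6033 0.1737 0.1985]
cup 185 [0.52   0.1354 0.0342] [0.5592 0.1863 0.0831] [0.03489778 0.04331013 0.07937583]
hook 1 [0.5852 0.1086 0.194 ] [0.5852 0.1086 0.194 ]
```

The hook sits over the board at the same height as its neighbours (z≈0.193), so it's seated. I'll unload and open narrowly.

apply_moves:
  targets:
    - [0,0,0,-0.002,0,0,0]
    - [0,0,0,0,0,0,0]
    - [0.3,0,0,0,0,0,0]
    - [0.3,0,0,0,0,0,0]
    - [0.3,0,0,0,0,0,0]
    - [0.3,0,0,0,0,0,0]
    - [0.3,0,0,0,0,0,0]
    - [0.3,0,0,0,0,0,0]
    - [0.3,0,0,0,0,0,0]
    - [0.3,0,0,0,0,0,0]

```text
time_s: 9.65
tcp_pos: [0.5734, 0.1626, 0.2436]
eef_rot: [180.0, -0.0, 3.8]
contact_force: [0.4, -0.6, 0.2]
gripper_width: 0.0267
gripper_force: 0.0
```

```bash
python3 - <<'E'
from h import *
go(.574,.1618,.240,3.8)
d=snap('top','top7')
P=cloud(d).reshape(-1,3);P=P[np.isfinite(P).all(1)]
P=P[(P[:,0]>.49)&(P[:,0]<.565)&(P[:,2]>.055)&(P[:,2]<.095)]
for a,b in((.05,.122),(.128,.192),(.197,.27)):
        Q=P[(P[:,1]>a)&(P[:,1]<b)];print('cup',len(Q),Q.min(0).round(4),Q.max(0).round(4))
E
```

```text
pos [0.5734 0.1626 0.2436] rpy [180.    -0.     3.81] F [ 0.4 -0.6  0.2] w 0.0267 t 9.65 J [ 35.  13. -10.   0. -67.  59.]
turn [ 0.     -0.      0.0002] shift after turn [0.0005 0.0008 0.0036]
cup 46 [0.5287 0.0673 0.0551] [0.5637 0.1167 0.0799]
cup 64 [0.5242 0.1354 0.0553] [0.5649 0.1865 0.0818]
cup 82 [0.5099 0.2005 0.0551] [0.5642 0.2598 0.0815]
```

apply_moves:
  targets:
    - [0.3,0,0,-0.01,0,0,0]
    - [0.3,0,0,-0.02,0,0,0]
    - [0.3,0,0,-0.02,0,0,0]
    - [0.3,0,0,-0.03,0,0,0]
    - [0.3,0,0,-0.03,0,0,0]
    - [0.3,0,0,-0.03,0,0,0]
    - [0.8,-0.0158,0.0204,0,0,0,0]
    - [0.8,-0.0158,0.0204,0,0,0,0]
    - [0.8,-0.0158,0.0204,0,0,0,0]
    - [0.8,-0.0158,0.0204,0,0,0,0]
    - [0.8,-0.0158,0.0204,0,0,0,0]
    - [0.8,-0.0158,0.0204,0,0,0,0]
    - [0.8,-0.0158,0.0204,0,0,0,0]
    - [0.8,-0.0158,0.0204,0,0,0,0]
    - [0.8,0,0,0.03,0,0,0]
    - [0.8,0,0,0.03,0,0,0]
    - [0.8,0,0,0.03,0,0,0]
    - [0.8,0,0,0.03,0,0,0]
    - [0.8,0,0,0.02,0,0,0]
    - [0.8,0,0,0,0,0,0]

```text
time_s: 11.37
tcp_pos: [0.4559, -0.0092, 0.2404]
eef_rot: [180.0, 0.3, 3.8]
contact_force: [-1.0, 0.5, -1.0]
gripper_width: 0.0702
gripper_force: 0.0
```

```bash
python3 - <<'E'
from h import *
go(.4585,-.0085,.040,3.8)
d=[snap(n,n+'8') for n in('side','top')]
cv2.imwrite('pics/c8.png',np.hstack([cv2.resize(d[0]['frame'][110:300,290:450],(380,450)),cv2.resize(d[1]['frame'][80:230,220:420],(410,450))])[:,:,::-1])
for x in d:
    P=cloud(x).reshape(-1,3);P=P[np.isfinite(P).all(1)]
    Q=P[(np.hypot(P[:,0]-.592,P[:,1]+.196)<.06)&(P[:,2]>.068)&(P[:,2]<.084)]
    print('rim',len(Q),cv2.minEnclosingCircle(Q[:,:2].astype(np.float32)))
    Q=P[(np.hypot(P[:,0]-.4585,P[:,1]+.0085)<.064)&(P[:,2]>.009)&(P[:,2]<.025)]
    print('lid',len(Q),cv2.minEnclosingCircle(Q[:,:2].astype(np.float32)))
E
```

```text
pos [ 0.4559 -0.0092  0.2404] rpy [179.95   0.34   3.78] F [-1.   0.5 -1. ] w 0.0702 t 11.3667 J [ 24.  -0. -26.  -0. -65.  70.]
turn [ 0.0005  0.0038 -0.0003] shift after turn [ 0.0027 -0.0005  0.2004]
rim 190 ((0.5921612977981567, -0.1995965838432312), 0.051826976239681244)
lid 550 ((0.4560774862766266, -0.011161847040057182), 0.05727498233318329)
rim 148 ((0.5922161936759949, -0.19692900776863098), 0.04946576803922653)
lid 478 ((0.4570750594139099, -0.00791265070438385), 0.05531748756766319)
```

View pics/c8.png

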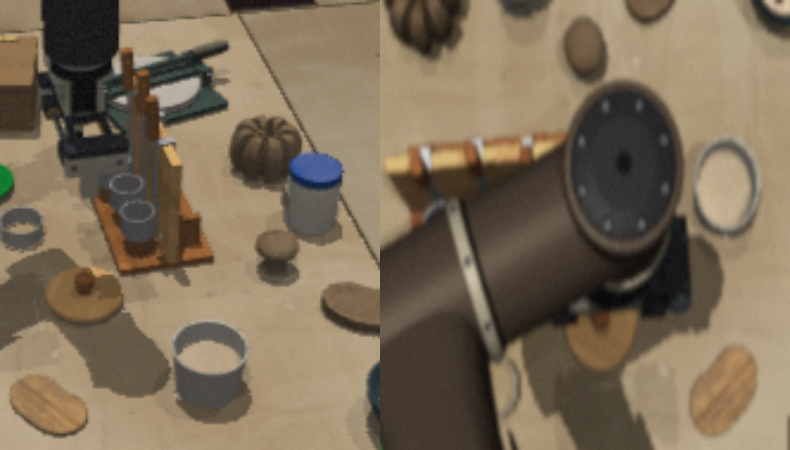

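All three dippers hang on the board (top crop hooks at (425,160), (475,150), (527,142)). The pot is at (727,187). Now I'll descend on the wooden lid's knob.

apply_moves:
  targets:
    - [0.8,0.002,-0.0005,0.03,0,0,0]
    - [0.8,0,0,0.035,0,0,0]
    - [0.8,0,0,0.035,0,0,0]
    - [0.8,0,0,0.035,0,0,0]
    - [0.8,0,0,0.03,0,0,0]
    - [0.8,0,0,0.02,0,0,0]
    - [0.8,0,0,0.01,0,0,0]
    - [0.8,0,0,0.002,0,0,0]
    - [0.8,0,0,0,0,0,0]
    - [0.8,0,0,0,0,0,0]

```text
time_s: 12.3
tcp_pos: [0.4618, -0.0074, 0.0481]
eef_rot: [-180.0, -0.2, 3.8]
contact_force: [0.3, -0.3, 0.6]
gripper_width: 0.0701
gripper_force: 0.0
```

```bash
python3 - <<'E'
from h import *
go(.458,-.0085,.040,3.8)
E
```

```text
pos [ 0.4618 -0.0074  0.0481] rpy [-1.7997e+02 -1.5000e-01  3.8400e+00] F [ 0.3 -0.3  0.6] w 0.0701 t 12.3 J [ 24.  14. -40.   0. -36.  70.]
turn [-0.0004 -0.0017  0.0005] shift after turn [-0.0038  0.0008  0.0081]
```

apply_moves:
  targets:
    - [0.8,-0.002,0.001,0.004,0,0,0]
    - [0.8,-0.001,0,0.003,0,0,0]
    - [0.8,0,0,0.001,0,0,0]
    - [0,0,0,0,0,0,0]
    - [0,0,0,0,0,0,0]
    - [0,0,0,0,0,0,0]
    - [0,0,0,0,0,0,0]
    - [0,0,0,0,0,0,0]
    - [0,0,0,0,0,0,0]
    - [0,0,0,0,0,0,0]
    - [0,0,0,0,0,0,0]
  newtons: 25

```text
time_s: 13.22
tcp_pos: [0.4572, -0.0092, 0.0386]
eef_rot: [-180.0, -0.0, 3.8]
contact_force: [0.2, 0.8, -0.1]
gripper_width: 0.0269
gripper_force: 25.0
```

apply_moves:
  targets:
    - [0,0,0,-0.01,0,0,0]
    - [0,0,0,-0.025,0,0,0]
    - [0,0,0,-0.025,0,0,0]
    - [0,0,0,-0.03,0,0,0]
    - [0,0,0,-0.03,0,0,0]
    - [0,0,0,-0.02,0,0,0]
    - [0,0.0152,0.0246,0,0,0,0]
    - [0,0.0152,0.0246,0,0,0,0]
    - [0,0.0152,0.0246,0,0,0,0]
    - [0,0.0152,0.0246,0,0,0,0]
    - [0,0.0152,0.0246,0,0,0,0]
    - [0,0.0152,0.0246,0,0,0,0]
    - [0,0.0152,0.0246,0,0,0,0]
    - [0,0.0152,0.0246,0,0,0,0]
    - [0,0,0,0,0,0,0]
    - [0,0,0,0,0,0,0]
    - [0,0,0,0,0,0,0]

```text
time_s: 14.63
tcp_pos: [0.5909, -0.1974, 0.1777]
eef_rot: [-180.0, 0.1, 3.8]
contact_force: [-0.3, -0.5, -1.3]
gripper_width: 0.0267
gripper_force: 25.0
```

```bash
python3 - <<'E'
from h import *
go(.592,-.1975,.107,3.8)
s=get_state()['tcp_pos']
d=snap('side','side9')
P=cloud(d).reshape(-1,3);P=P[np.isfinite(P).all(1)]
Q=P[(np.hypot(P[:,0]-s[0],P[:,1]-s[1])<.066)&(P[:,2]>.13)&(P[:,2]<.185)]
print('lid',len(Q),Q.min(0),Q.max(0),cv2.minEnclosingCircle(Q[:,:2].astype(np.float32)))
Q=P[(np.hypot(P[:,0]-.592,P[:,1]+.196)<.06)&(P[:,2]>.03)&(P[:,2]<.084)]
print('pot',len(Q),Q.min(0),Q.max(0))
E
```

```text
pos [ 0.5909 -0.1974  0.1777] rpy [-1.7997e+02  9.0000e-02  3.7700e+00] F [-0.3 -0.5 -1.3] w 0.0267 t 14.6333 J [ -1.  19. -11.  -0. -60.  94.]
turn [-0.0003  0.001  -0.0004] shift after turn [0.0011 0.0002 0.0707]
lid 529 [ 0.53548383 -0.25485707  0.1467274 ] [ 0.64056775 -0.14600521  0.17968507] ((0.5871028304100037, -0.19991540908813477), 0.05800728127360344)
pot 747 [ 0.54208893 -0.24756123  0.03018049] [ 0.63951704 -0.15193503  0.08021553]
```

apply_moves:
  targets:
    - [0,0.001,-0.0005,0.015,0,0,0]
    - [0,0,0,0.02,0,0,0]
    - [0,0,0,0.015,0,0,0]
    - [0,0,0,0.01,0,0,0]
    - [0,0,0,0.006,0,0,0]
    - [0,0,0,0.002,0,0,0]
    - [0,0,0,0,0,0,0]
    - [0,0,0,0,0,0,0]

```text
time_s: 15.35
tcp_pos: [0.593, -0.1968, 0.1114]
eef_rot: [180.0, -0.1, 3.8]
contact_force: [-0.1, 0.2, 0.1]
gripper_width: 0.0267
gripper_force: 25.0
```

apply_moves:
  targets:
    - [0,-0.001,0,0.002,0,0,0]
    - [0,0,0,0.001,0,0,0]
    - [0,0,0,0.001,0,0,0]
    - [0,0,0,0,0,0,0]
    - [0,0,0,0,0,0,0]

```text
time_s: 15.77
tcp_pos: [0.5916, -0.197, 0.1066]
eef_rot: [180.0, -0.0, 3.8]
contact_force: [0.4, 0.5, -0.7]
gripper_width: 0.027
gripper_force: 25.0
```

apply_moves:
  targets:
    - [0,0,0,0.001,0,0,0]
    - [0,0,0,0.0005,0,0,0]
    - [0,0,0,0,0,0,0]
    - [0,0,0,0,0,0,0]

```text
time_s: 16.1
tcp_pos: [0.5918, -0.197, 0.1059]
eef_rot: [180.0, -0.0, 3.8]
contact_force: [-1.3, 1.2, 6.7]
gripper_width: 0.0269
gripper_force: 25.0
```

Contact: the lid is seated. I'll release, then rise and check.

apply_moves:
  targets:
    - [0,0,0,-0.0005,0,0,0]
    - [0.8,0,0,0,0,0,0]
    - [0.8,0,0,0,0,0,0]
    - [0.8,0,0,0,0,0,0]
    - [0.8,0,0,0,0,0,0]
    - [0.8,0,0,0,0,0,0]
    - [0.8,0,0,0,0,0,0]
    - [0.8,0,0,0,0,0,0]
    - [0.8,0,0,-0.01,0,0,0]
    - [0.8,0,0,-0.03,0,0,0]
    - [0.8,0,0,-0.03,0,0,0]
    - [0.8,0,0,-0.03,0,0,0]
    - [0.8,0,0,-0.03,0,0,0]
    - [0.8,0,0,-0.03,0,0,0]
    - [0.8,0,0,-0.03,0,0,0]
    - [0.8,-0.03,0,0,0,0,0]
    - [0.8,-0.03,0,0,0,0,0]
    - [0.8,-0.03,0,0,0,0,0]
    - [0.8,0,0,0,0,0,0]
    - [0.8,0,0,0,0,0,0]

```text
time_s: 17.77
tcp_pos: [0.5006, -0.2032, 0.2974]
eef_rot: [180.0, -0.2, 3.8]
contact_force: [0.8, 0.0, 1.4]
gripper_width: 0.0699
gripper_force: 0.0
```

```bash
python3 - <<'E'
from h import *
go(.592,-.1975,.107,3.8)
d=[snap(n,n+'10') for n in('side','top')]
cv2.imwrite('pics/c10.png',np.hstack([cv2.resize(d[0]['frame'][110:300,290:450],(380,450)),cv2.resize(d[1]['frame'][80:230,220:420],(410,450))])[:,:,::-1])
for x in d:
    P=cloud(x).reshape(-1,3);P=P[np.isfinite(P).all(1)]
    Q=P[(np.hypot(P[:,0]-.592,P[:,1]+.197)<.065)&(P[:,2]>.079)&(P[:,2]<.095)]
    A=np.c_[Q[:,:2]-[.592,-.197],np.ones(len(Q))];r=np.linalg.lstsq(A,Q[:,2],rcond=None)[0]
    print('lid',len(Q),cv2.minEnclosingCircle(Q[:,:2].astype(np.float32)),'tilt,z',r.round(4))
    Q=P[(np.hypot(P[:,0]-.592,P[:,1]+.197)<.056)&(P[:,2]>.03)&(P[:,2]<.072)]
    print('pot',len(Q),Q.min(0).round(4),Q.max(0).round(4))
    P=P[(P[:,0]>.49)&(P[:,0]<.565)&(P[:,2]>.055)&(P[:,2]<.095)]
    for a,b in((.05,.122),(.128,.192),(.197,.27)):
        Q=P[(P[:,1]>a)&(P[:,1]<b)];print('cup',len(Q),Q.min(0).round(4),Q.max(0).round(4)) if len(Q) else 0
E
```

```text
pos [ 0.5006 -0.2032  0.2974] rpy [ 1.7998e+02 -1.5000e-01  3.7900e+00] F [0.8 0.  1.4] w 0.0699 t 17.7667 J [ -1.   6. -12.   0. -72.  95.]
turn [ 0.0002 -0.0017 -0.0001] shift after turn [0.0915 0.0004 0.1904]
lid 725 ((0.5913046002388, -0.19786158204078674), 0.0584280826151371) tilt,z [0.0037 0.0079 0.0858]
pot 223 [ 0.5444 -0.2484  0.0301] [ 0.6292 -0.1974  0.0717]
cup 18 [0.5272 0.0705 0.057 ] [0.5374 0.1001 0.0737]
cup 42 [0.5221 0.1362 0.0552] [0.5426 0.186  0.0792]
cup 48 [0.5083 0.199  0.0559] [0.5488 0.2559 0.0798]
lid 12 ((0.5790380239486694, -0.1435149759054184), 0.011176100000739098) tilt,z [ 0.0167 -0.1053  0.0912]Traceback (most recent call last):
  File "<stdin>", line 11, in <module>
    return umr_minimum(a, axis, None, out, keepdims, initial, where)
ValueError: zero-size array to reduction operation minimum which has no identity
```

View pics/c10.png

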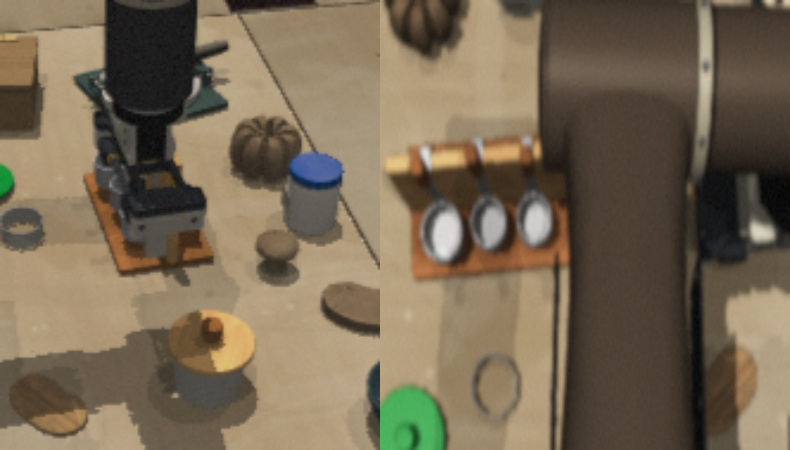

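Lid is flat (disc top at z 0.086) and centred on the pot to about 1 mm. The three cups hang apart (top crop (442,230), (490,223), (537,217)), and the arm is clear of everything.

```bash
python3 -c "
from plant import close_job;print(close_job())"
```

```text
the job is handed in; nothing more can be done
None
```

The job is handed in at about 18 s: the dipper hangs in the gap between the other two with about 13–19 mm clear on each side, facing the same way, and the wooden lid sits flat and centred on the pot, which is still in its place.

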